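# Key two hand cranks onto a winch gearbox

### The arm

A 6-joint arm with a two-finger parallel gripper is mounted at the origin on the work surface. World frame = base frame: x ahead of the robot, y to its left, z up, the work surface at z = 0. Lengths are in mm, angles in rad, forces in N, time in s.
With the tool pointing down it reaches from about 275 to 1000 mm from the base axis. Payload 8.4 kg.
Tool frame: the origin (TCP) lies between the finger pads; the fingertips stand r.tips_ahead ahead of it and the grasp point (between the pads) lies 6 mm ahead of it (r.tips_ahead is the distance from the TCP to the fingertips, in mm); z points along the fingers, y is the line along which they close (so a half turn about z gives the same grasp; the last joint's range is limited). The gripper opens to 85 mm and grips with 20 to 120 N. Pads are 22 mm wide; open, the fingers measure 114 mm over their backs; the gripper's body (76 mm by 85 mm) begins 54 mm behind the grasp point. The pads swing forward as they close: fully open they stand 13 mm farther back than shut.
Start: joints at [-1.235, 0.353, 1.633, -0, 1.155, -0.002], TCP at [207.131, -589.682, 256.281] pointing down, gripper open.
Joint ranges: [-2.63, 2.63], [-0.92, 2.1], [0.06, 2.66], [-1.3, 4.44], [0, 2.69], [-3.02, 3.02]. Speed limits (rad/s): [2.22, 2.22, 2.79, 3.14, 3.14, 3.14].

### API

Orientations are given as [roll, pitch, yaw] about the fixed x, y, z axes, in that order (R = Rz(yaw) Ry(pitch) Rx(roll)).
In Python, from rig import r gives the robot as it stands.
- The arm moves only by the tool carry_out, never from a script. Its arguments are lists of equal length, an entry for each row: "delta_pos": the shift along the tool's x, y, z in m, a list of three; "rot": the turn, a rotation vector about the tool's x, y, z in degrees, a list of three. A call has 1 to 8 rows; each row is the pose to reach, as a shift and turn from the pose commanded when the call began, along the tool's axes at that moment; what a row does not reach only later rows make up. A row lasts 1/8 s, in which the tool goes at most 62.5 mm and 10.7 degrees, less where a joint would pass 70% of its speed; a pose out of reach is approached as far as the arm can. A call with a gripper value outside its range is refused whole. "claw" is the finger opening in m, from 0 to 0.0854, set as the call begins (left out, the last holds). The fingers move at their own pace and stop on an object; "grip_force" is the grip in N (left out, the last holds). Time passes only in rows, so rows that repeat a pose let the fingers close. It gives the time, the measured TCP pose, the force, the opening and the grip force at its end, in the units of the state.
- r.sense(): the state, without advancing time (a new reading comes with each control period).
- r.grab_frame(name): name is "scene" or "side" or "wrist"; returns the picture (480x640x3 uint8, blue, green, red); there is no depth.
- r.camera_info(name): a dict with "fx", "fy", "cx", "cy" (pixels), "pose" (4x4, takes a point from camera to world coordinates); the wrist camera has in their place "hand_eye" (4x4, takes a point from camera to tool coordinates, whose origin is the TCP and whose axes are the flange's). Camera axes: x right, y down, z forward; pixel columns grow to the right and rows downward; lengths in mm; the calibration is good to about 2 mm. The wrist camera is an equidistant fisheye: a pixel r from the principal point sees the ray r / f radians off the axis. A picture is of the moment at which its call begins: read the wrist's pose just before it. camera_info takes no time and is no camera call.
- r.sign_off(): hands the job in; it is judged then, once.
Trained networks look in the newest picture that a camera, given by its name, has taken for a name from the list of things; names that differ only in an ending like _2 or _b are one class to them, and where a whole thing is asked for, a point or a joint stands for the part that bears it (a point fixed in the world has none). Each returns a list of dicts, best first, with "p" (0 to 1); they miss things now and then, are a little off and sometimes report something else, mostly with a low value. They report only what shows in the picture. A call takes as long as a camera call. They do not tell look-alikes from the thing itself.
- r.recognise(thing, camera): "box" ([left, top, right, bottom] in pixels, round what is visible of it).
- r.cut_out(thing, camera): "mask" (480x640 bool, what is visible of it) and "box" ([left, top, right, bottom] in pixels, round what is visible of it).
The state is a dict: "clock": time; "qpos": joint angles; "qvel": joint speeds; "joint_efforts": joint torques, N m; "eef_pos": TCP position; "tcp_rot": TCP orientation; "contact_force": force on the tool from outside, world axes, zero at the start; "wrist_torque": the same for the moment, N m; "opening": opening from 0.0 (shut) to 1.0 (fully open); "grasp_force": force on a finger pad.
Only numpy, scipy, OpenCV 4.12 (cv2) and the standard library are available. Lean on these libraries where they do the work, as an engineer would, in place of code of your own. Each camera call takes 0.05 s, during which the arm holds its last target. There are 200 camera calls.

### The job

The red and the blue crank have been slipped over the two upright shafts of the winch gearbox, but their keyed bores are not lined up, so they ride high. Without taking them off the shafts or forcing them, turn each crank round (a push on its arm is enough) until the flat in its hub meets the flat on its shaft and it drops, so that both end fully home on the gearbox. Leave the wrench, screwdriver, jar and can where they are.

Things in the scene. Friction and masses are not known exactly. Their poses are not given: they have to be found in the camera images.
- red_crank_hub (a point): Centre of the red crank's hub: on its axis, half-way up the dark steel hub (44 mm high, 52 mm wide). z up the axis, x along the arm. Red arm: bar 14 mm wide, 10 mm thick, underside 4 mm above this point; red knob 22 mm wide, 24 mm high on the arm, 90 mm from the axis. This point is 38 mm above red_shaft at the start, 22 mm when fully home (hub resting on the boss).
- blue_crank_hub (a point): Centre of the blue crank's hub: on its axis, half-way up the dark steel hub (44 mm high, 52 mm wide). z up the axis, x along the arm. Blue arm: bar 14 mm wide, 10 mm thick, underside 4 mm above this point; blue knob 22 mm wide, 24 mm high on the arm, 78 mm from the axis. This point is 38 mm above blue_shaft at the start, 22 mm when fully home (hub resting on the boss).
- red_shaft (a point): Axis of the red crank's upright steel shaft, at the top of the gearbox boss (68 mm wide). Axes as the gearbox. The shaft is locked. Lower 16 mm: a D, 30 mm round, flat 10 mm off axis; above it a 19 mm round pilot up to 56 mm. Which way the flat faces varies, differs between the shafts, is not reported and is mostly hidden under the hub: turn the crank until it drops.
- blue_shaft (a point): Axis of the blue crank's upright steel shaft, at the top of the gearbox boss (68 mm wide). Axes as the gearbox. The shaft is locked. Lower 16 mm: a D, 30 mm round, flat 10 mm off axis; above it a 19 mm round pilot up to 56 mm. Which way the flat faces varies, differs between the shafts, is not reported and is mostly hidden under the hub: turn the crank until it drops.
- red_crank: The red crank, loose, 0.42 kg; origin on its axis at the hub's underside, x along the arm. Bore: lower 18 mm a D (32 mm round, flat 11 mm off axis on the arm's side), above it 20.6 mm round. At the start it rides 16 mm high, wrongly turned; it turns freely either way without tipping, drops by its own weight within about 5 degrees of the shaft's flat, and then turns no more.
- blue_crank: The blue crank, loose, 0.42 kg; origin on its axis at the hub's underside, x along the arm. Bore: lower 18 mm a D (32 mm round, flat 11 mm off axis on the arm's side), above it 20.6 mm round. At the start it rides 16 mm high, wrongly turned; it turns freely either way without tipping, drops by its own weight within about 5 degrees of the shaft's flat, and then turns no more.
- gearbox: Grey gearbox fixed to the bench: foot 180 x 370 mm, housing 150 x 340 mm, its top 48 mm above the bench, two round bosses up to 60 mm. Origin at the centre of its underside, y along its length; the red shaft stands at y = +110 mm, the blue at y = -110 mm. An arm sweeping round clears the housing and the other crank.
- wrench: Combination wrench, 190 mm long, lying on the bench; origin at its underside. Leave alone.
- screwdriver: Screwdriver, 200 mm long, lying on the bench; origin at its underside. Leave alone.
- jar: Jar with a brass-coloured lid, 64 mm wide, 85 mm high, standing; origin at the centre of its underside. Leave alone.
- can: Can with a yellow band, 60 mm wide, 130 mm high, standing; origin at the centre of its underside. Leave alone.
Things that resemble listed ones, but are neither listed nor needed, are in the scene too. What is shaped like the blue_crank but purple is not meant. What is shaped like the red_crank but green is not meant.

How it is judged (in metres and radians):
At the end, for the whole second after the job is handed in: Each crank's hub rests on its boss: hub centre 19.5 to 24.5 mm above the boss top, within 3 mm of the shaft axis, tilted less than 0.06 rad and at rest (z of red_crank_hub in the frame of red_shaft between 0.0195 and 0.0245 m and horizontal distance between red_crank_hub and red_shaft below 0.003 m and angle between each of red_crank_hub, blue_crank_hub's own z axis and vertical below 0.06 rad and linear speed of each of red_crank, blue_crank below 0.01 m/s and z of blue_crank_hub in the frame of blue_shaft between 0.0195 and 0.0245 m and horizontal distance between blue_crank_hub and blue_shaft below 0.003 m); the robot touches nothing.
It fails at once if a crank is taken off its shaft (lifted more than 30 mm above where it rode) (z of red_crank_hub in the frame of red_shaft above 0.068 m or z of blue_crank_hub in the frame of blue_shaft above 0.068 m).
It fails at once if a crank is forced: pushed by the robot with more than 60 N (contact force between any of the fingers, the arm and red_crank above 60 N or contact force between any of the fingers, the arm and blue_crank above 60 N).
It fails at once if the wrench, screwdriver, jar or can is moved by more than 30 mm (distance of any of wrench, screwdriver, jar, can from where it was at the start of the episode above 0.03 m).
It also fails if it takes over 67 s, if anything falls off the work surface, if the arm or the gripper's body presses on something with over 40 N, if the wrist force passes 120 N, or if a joint passes its speed limit or range.

## Working session

There is one attempt and no reset: what is moved stays moved. The work goes in short steps, Python scripts to look and compute and a tool call to move; the robot and the scene stay as the last step left them, time stands still between calls to the robot, and variables do not carry over. Pictures are saved under pics/ and viewed, at most 10 in all, crops included, and the job is handed in when it is done.

Besides the shell and the picture viewer there is one more tool, called after "Emit:" by a JSON object that holds its "fn" and its "kwargs". carry_out: Moves the arm, as the interface text tells. Its arguments: {"type":"object","properties":{"delta_pos":{"type":"array","items":{"type":"array","items":{"type":"number"}}},"rot":{"type":"array","items":{"type":"array","items":{"type":"number"}}},"claw":{"type":"number"},"grip_force":{"type":"number"}},"required":["delta_pos","rot"]}

```bash
ls; mkdir -p pics; python3 - <<'E'
from rig import r
import cv2,numpy as np
s=r.sense();print(s['clock'],s['eef_pos'],s['tcp_rot'],r.tips_ahead)
for c in ['scene','side']:
    im=r.grab_frame(c);cv2.imwrite(f'pics/{c}0.png',im)
    i=r.camera_info(c);print(c,i['fx'],i['fy'],i['cx'],i['cy'],np.round(i['pose'],3).tolist())
    for t in ['red_crank','blue_crank','gearbox']:
        print(t,[(np.round(d['box']).tolist(),round(d['p'],2)) for d in r.recognise(t,c)])
E
```

```text
pics
0.0 [ 206.98663038 -589.25270002  255.56213617] [-3.14017035e+00 -4.47402176e-06  3.37804267e-01] 25.0
scene 499.1734056808952 499.1734056808952 316.96469956247637 241.30991025062198 [[-0.201, 0.772, -0.603, 1138.99], [0.98, 0.151, -0.133, 114.65], [-0.012, -0.617, -0.787, 861.413], [0.0, 0.0, 0.0, 1.0]]
red_crank [([305.0, 214.0, 368.0, 267.0], 0.62), ([324.0, 176.0, 378.0, 213.0], 0.61)]
blue_crank [([239.0, 166.0, 270.0, 207.0], 0.94), ([128.0, 249.0, 159.0, 295.0], 0.88), ([227.0, 196.0, 269.0, 254.0], 0.66)]
gearbox [([202.0, 222.0, 395.0, 318.0], 0.91)]
side 562.285295330559 562.285295330559 314.26974270910495 233.10491791391098 [[-0.81, -0.385, 0.443, -16.144], [-0.586, 0.549, -0.596, 731.639], [-0.014, -0.742, -0.67, 919.806], [0.0, 0.0, 0.0, 1.0]]
red_crank [([272.0, 212.0, 324.0, 259.0], 0.97), ([352.0, 268.0, 399.0, 323.0], 0.73)]
blue_crank [([331.0, 174.0, 364.0, 207.0], 0.94), ([331.0, 156.0, 378.0, 181.0], 0.82), ([396.0, 210.0, 443.0, 254.0], 0.66), ([238.0, 184.0, 386.0, 314.0], 0.53)]
gearbox [([239.0, 185.0, 385.0, 313.0], 0.62)]
```

View pics/scene0.png

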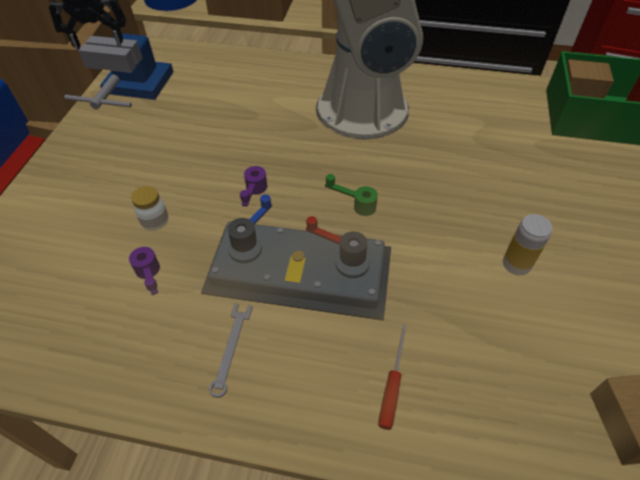

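View pics/side0.png

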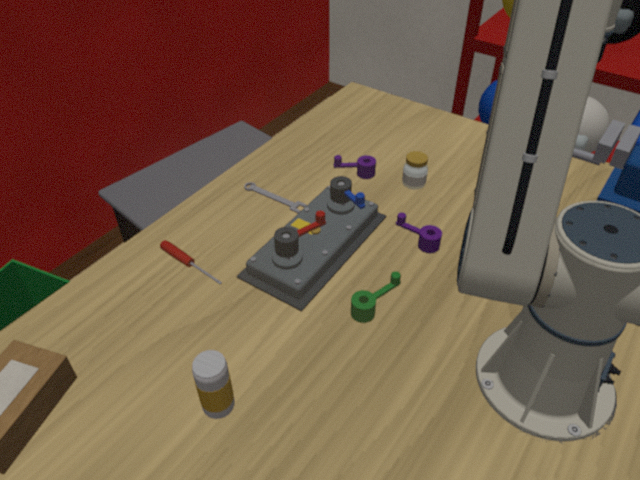

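Look-alikes in the scene image: the green crank (366,200) and purple ones (255,180) and (145,262). The targets are red, hub (353,245) and knob (312,222), and blue, hub (242,232) and knob (266,202). Both sit on the grey gearbox.

```bash
cat > h.py <<'E'
import numpy as np,cv2
from rig import r
def ray(c,u,v):
    i=r.camera_info(c);T=np.array(i['pose']);d=T[:3,:3]@[(u-i['cx'])/i['fx'],(v-i['cy'])/i['fy'],1];return T[:3,3],d
def plane(c,u,v,z):
    o,d=ray(c,u,v);return o+d*(z-o[2])/d[2]
def tri(a,b):
    A=[];B=[]
    for c,p in (('scene',a),('side',b)):
        o,d=ray(c,*p);d=d/np.linalg.norm(d);P=np.eye(3)-np.outer(d,d);A.append(P);B.append(P@o)
    return np.linalg.solve(sum(A),sum(B))
E
python3 - <<'E'
from h import *
def cent(im,lo,hi,box):
    x0,y0,x1,y1=box;h=cv2.cvtColor(im,cv2.COLOR_BGR2HSV)
    m=cv2.inRange(h[y0:y1,x0:x1],lo,hi)
    if lo[0]<5: m|=cv2.inRange(h[y0:y1,x0:x1],(172,lo[1],lo[2]),(180,255,255))
    ys,xs=np.nonzero(m);return m,xs+x0,ys+y0
S=cv2.imread('pics/scene0.png');D=cv2.imread('pics/side0.png')
a=cv2.resize(S[185:325,195:405],None,fx=3.8,fy=3.8,interpolation=3)[:560]
b=cv2.resize(D[165:315,235:395],None,fx=3.8,fy=3.8,interpolation=3)
cv2.imwrite('pics/a.png',a[:,:800]);cv2.imwrite('pics/b.png',b)
for n,p,q,z in [('redhub',(353,241),(286,235),120),('bluehub',(242,229),(341,183),120),('redknob',(312,222),(320,217),124),('blueknob',(266,202),(360,200),124)]:
    print(n,tri(p,q).round(),plane('scene',*p,z).round(),plane('side',*q,z).round())
E
```

```text
redhub [558.  57. 119.] [557.  56. 120.] [557.  60. 120.]
bluehub [ 566. -161.  117.] [ 569. -159.  120.] [ 564. -158.  120.]
redknob [530. -28. 124.] [529. -29. 124.] [530. -26. 124.]
blueknob [ 493. -131.  120.] [ 495. -130.  124.] [ 490. -125.  124.]
```

View pics/a.png

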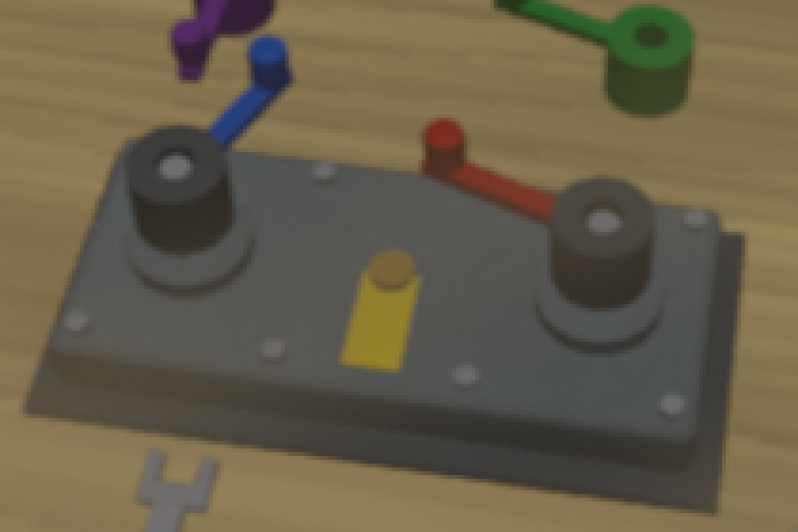

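View pics/b.png

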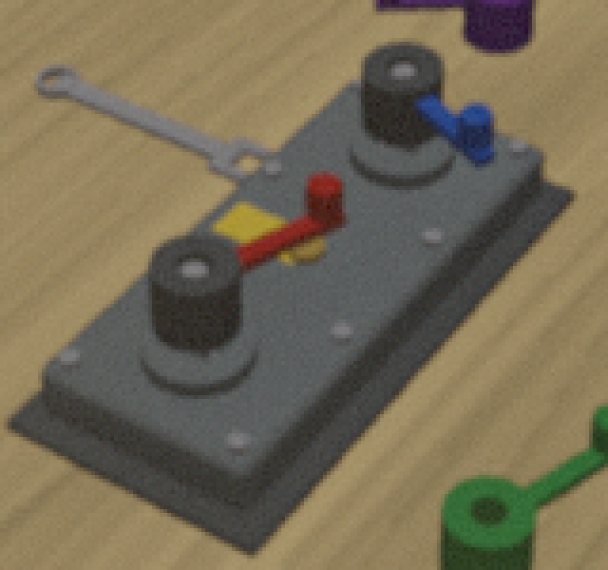

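Both cranks are confirmed on the gearbox. Red: hub (557,58), knob (530,-28), radius 90, which matches. Blue: hub (567,-159), knob (493,-129), radius 80, which also matches.

Plan: use the closed fingers as a peg with tips at z≈126. That pushes only a knob riding high (112–136) and passes over a dropped one (top at 120), so nothing gets forced.

Emit:
{"fn": "carry_out", "kwargs": {"delta_pos": [[0.05,-0.036,0],[0.1,-0.073,0],[0.15,-0.11,0],[0.2,-0.147,0],[0.25,-0.184,0],[0.3,-0.221,0],[0.35,-0.258,0],[0.405,-0.299,0]], "rot": [[0,0,5],[0,0,10],[0,0,15],[0,0,19.35],[0,0,19.35],[0,0,19.35],[0,0,19.35],[0,0,19.35]], "claw": 0}}

```text
clock: 1.4
eef_pos: [487.8, -176.7, 256.6]
tcp_rot: [3.141, -0.001, 0.0]
contact_force: [1.1, -0.9, 0.3]
opening: 0.002
grasp_force: 0.0
```

```bash
python3 - <<'E'
from rig import r
import numpy as np
s=r.sense();print(s['clock'],s['eef_pos'],s['tcp_rot'],r.tips_ahead,s['opening'],s['contact_force'],np.round(s['qpos'],2))
E
```

```text
1.4 [ 487.75490579 -176.66041985  256.62530334] [ 3.14118438e+00 -8.19746089e-04  2.19714018e-05] 25.0 0.00163313413245467 [ 1.08721128 -0.85907568  0.34147059] [-0.35  0.19  1.86 -0.    1.1   1.22]
```

Emit:
{"fn": "carry_out", "kwargs": {"delta_pos": [[0,0,0.04],[0,0,0.08],[0,0,0.105],[0,0,0.105]], "rot": [[0,0,0],[0,0,0],[0,0,0],[0,0,0]]}}

```text
clock: 1.9
eef_pos: [485.5, -177.9, 149.8]
tcp_rot: [-3.14, 0.003, 0.0]
contact_force: [0.2, -0.6, 0.6]
opening: 0.001
grasp_force: 0.0
```

```bash
python3 - <<'E'
from h import *
s=r.sense();print(s['eef_pos'])
D=r.grab_frame('side');S=r.grab_frame('scene')
a=cv2.resize(D[120:260,290:430],None,fx=2.8,fy=2.8,interpolation=3)
b=cv2.resize(S[140:280,190:330],None,fx=2.8,fy=2.8,interpolation=3)
cv2.imwrite('pics/c.png',np.hstack([a,b]))
i=r.camera_info('side');T=np.linalg.inv(i['pose'])
for c in('side','scene'):
    i=r.camera_info(c);T=np.linalg.inv(i['pose'])
    for off in (25,38):
        p=T@np.append(s['eef_pos']-[0,0,off],1);print(c,off,i['fx']*p[0]/p[2]+i['cx'],i['fy']*p[1]/p[2]+i['cy'])
E
```

```text
[ 485.54977961 -177.89478541  149.79101933]
side 25 373.9467866502366 188.76936559947006
side 38 373.6241487611327 193.22043480036308
scene 25 244.56430224128545 195.01457851260062
scene 38 245.36309029142512 199.39522363146222
```

View pics/c.png

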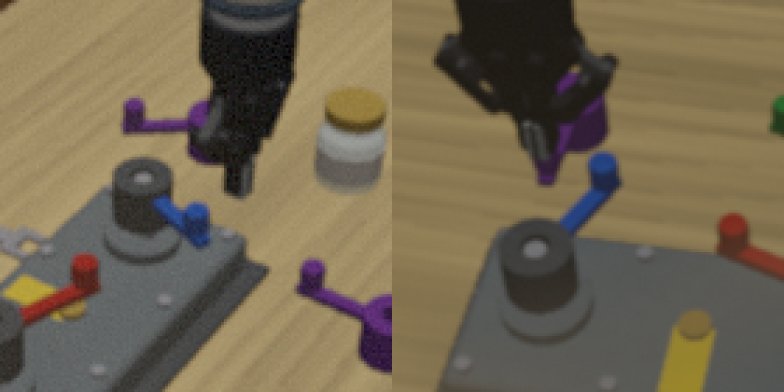

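The side view puts the tip at row ≈190, which matches tips_ahead = 25 (tip z ≈ 125). The peg stands clear behind the blue knob.

```bash
cat >> h.py <<'E'
def arc(c,R,a0,sgn,n,start=None,step=6):
    for j in range(n):
        f=lambda a:np.array([c[0]+R*np.cos(np.radians(a)),c[1]+R*np.sin(np.radians(a))])
        b=f(a0) if (j or start is None) else np.array(start)
        print(j,a0,[[float(round((p[0]-b[0])/1e3,3)),float(round(-(p[1]-b[1])/1e3,3)),0] for p in (f(a0+sgn*step*k) for k in range(1,9))]);a0+=sgn*step*8
E
python3 -c "
from h import *
arc((567,-159),78,193,-1,8,(485.5,-177.9))"
```

```text
0 193 [[0.004, -0.009, 0], [0.004, -0.018, 0], [0.004, -0.026, 0], [0.005, -0.034, 0], [0.007, -0.042, 0], [0.01, -0.049, 0], [0.013, -0.057, 0], [0.018, -0.064, 0]]
1 145 [[0.005, -0.006, 0], [0.011, -0.012, 0], [0.017, -0.018, 0], [0.024, -0.022, 0], [0.031, -0.026, 0], [0.038, -0.029, 0], [0.046, -0.031, 0], [0.054, -0.033, 0]]
2 97 [[0.008, -0.001, 0], [0.016, -0.0, 0], [0.024, 0.001, 0], [0.032, 0.003, 0], [0.04, 0.006, 0], [0.047, 0.009, 0], [0.054, 0.014, 0], [0.061, 0.019, 0]]
3 49 [[0.006, 0.006, 0], [0.011, 0.012, 0], [0.016, 0.019, 0], [0.02, 0.026, 0], [0.023, 0.033, 0], [0.025, 0.041, 0], [0.026, 0.049, 0], [0.027, 0.058, 0]]
4 1 [[-0.0, 0.008, 0], [-0.001, 0.016, 0], [-0.003, 0.024, 0], [-0.006, 0.032, 0], [-0.01, 0.039, 0], [-0.014, 0.046, 0], [-0.019, 0.053, 0], [-0.025, 0.058, 0]]
5 -47 [[-0.006, 0.005, 0], [-0.013, 0.01, 0], [-0.02, 0.014, 0], [-0.028, 0.017, 0], [-0.036, 0.019, 0], [-0.044, 0.02, 0], [-0.052, 0.021, 0], [-0.06, 0.021, 0]]
6 -95 [[-0.008, -0.001, 0], [-0.016, -0.003, 0], [-0.024, -0.006, 0], [-0.031, -0.009, 0], [-0.038, -0.014, 0], [-0.044, -0.019, 0], [-0.05, -0.025, 0], [-0.055, -0.031, 0]]
7 -143 [[-0.005, -0.007, 0], [-0.008, -0.014, 0], [-0.011, -0.022, 0], [-0.014, -0.029, 0], [-0.015, -0.037, 0], [-0.016, -0.046, 0], [-0.015, -0.054, 0], [-0.014, -0.062, 0]]
```

Emit:
{"fn": "carry_out", "kwargs": {"delta_pos": [[0.004,-0.009,-0.001],[0.004,-0.018,-0.001],[0.004,-0.026,-0.001],[0.005,-0.034,-0.001],[0.007,-0.042,-0.001],[0.01,-0.049,-0.001],[0.013,-0.057,-0.001],[0.018,-0.064,-0.001]], "rot": [[0,0,0],[0,0,0],[0,0,0],[0,0,0],[0,0,0],[0,0,0],[0,0,0],[0,0,0]]}}

```text
clock: 3.0
eef_pos: [505.1, -114.0, 152.3]
tcp_rot: [3.141, -0.0, 0.0]
contact_force: [1.0, -1.6, -0.2]
opening: 0.001
grasp_force: 0.5
```

```bash
python3 - <<'E'
from h import *
s=r.sense();print(s['eef_pos'],s['contact_force'])
D=r.grab_frame('side');S=r.grab_frame('scene')
a=cv2.resize(D[120:260,290:430],None,fx=2.8,fy=2.8,interpolation=3)
b=cv2.resize(S[140:280,190:330],None,fx=2.8,fy=2.8,interpolation=3)
cv2.imwrite('pics/d.png',np.hstack([a,b]))
E
```

```text
[ 505.06816327 -114.00297395  152.25184913] [ 1.02211378 -1.57328404 -0.1575376 ]
```

View pics/d.png

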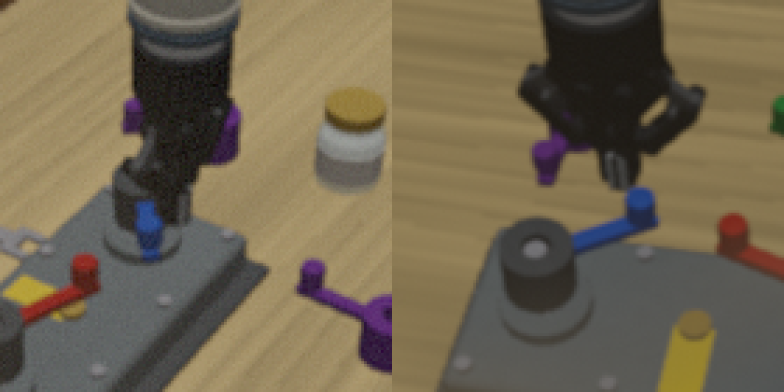

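The blue crank is turning with the peg and hardly any force. I'll continue.

Emit:
{"fn": "carry_out", "kwargs": {"delta_pos": [[0.005,-0.006,0],[0.011,-0.012,0],[0.017,-0.018,0],[0.024,-0.022,0],[0.031,-0.026,0],[0.038,-0.029,0],[0.046,-0.031,0],[0.054,-0.033,0]], "rot": [[0,0,0],[0,0,0],[0,0,0],[0,0,0],[0,0,0],[0,0,0],[0,0,0],[0,0,0]]}}

```text
clock: 4.1
eef_pos: [559.3, -81.3, 152.3]
tcp_rot: [-3.142, -0.0, -0.0]
contact_force: [-0.3, -0.2, 0.2]
opening: 0.001
grasp_force: 0.0
```

Emit:
{"fn": "carry_out", "kwargs": {"delta_pos": [[0.008,-0.001,0],[0.016,0,0],[0.024,0.001,0],[0.032,0.003,0],[0.04,0.006,0],[0.047,0.009,0],[0.054,0.014,0],[0.061,0.019,0]], "rot": [[0,0,0],[0,0,0],[0,0,0],[0,0,0],[0,0,0],[0,0,0],[0,0,0],[0,0,0]]}}

```text
clock: 5.1
eef_pos: [620.2, -100.8, 152.2]
tcp_rot: [-3.142, 0.0, 0.0]
contact_force: [-0.1, -0.5, -0.6]
opening: 0.003
grasp_force: 0.0
```

```bash
cat >> h.py <<'E'
def blob(c,col,box):
    im=cv2.cvtColor(r.grab_frame(c),cv2.COLOR_BGR2HSV);x0,y0,x1,y1=box;q=im[y0:y1,x0:x1]
    m=cv2.inRange(q,(105,130,50),(122,255,255)) if col=='blue' else cv2.inRange(q,(0,140,50),(7,255,255))|cv2.inRange(q,(173,140,50),(180,255,255))
    ys,xs=np.nonzero(m);return (len(xs),xs.min()+x0,ys.min()+y0,xs.max()+x0,ys.max()+y0) if len(xs) else None
BX={'scene':(180,160,400,320),'side':(225,150,400,320)}
E
python3 -c "
from h import *
print(r.sense()['eef_pos'])
for c in BX:
  for k in('blue','red'): print(c,k,blob(c,k,BX[c]))"
```

```text
[ 620.16270298 -100.81378059  152.23497592]
scene blue (6, np.int64(277), np.int64(223), np.int64(279), np.int64(225))
scene red (216, np.int64(307), np.int64(217), np.int64(339), np.int64(241))
side blue (129, np.int64(326), np.int64(196), np.int64(339), np.int64(214))
side red (215, np.int64(298), np.int64(211), np.int64(324), np.int64(234))
```

```bash
python3 - <<'E'
from h import *
D=r.grab_frame('side');S=r.grab_frame('scene')
a=cv2.resize(D[120:260,260:400],None,fx=2.8,fy=2.8,interpolation=3)
b=cv2.resize(S[140:280,200:340],None,fx=2.8,fy=2.8,interpolation=3)
cv2.imwrite('pics/e.png',np.hstack([a,b]))
i=r.camera_info('side');T=np.linalg.inv(i['pose'])
for z in(124,108):
  for th in range(100,-20,-10):
    p=T@[567+78*np.cos(np.radians(th)),-159+78*np.sin(np.radians(th)),z,1];print(z,th,(i['fx']*p[0]/p[2]+i['cx']).round(),(i['fy']*p[1]/p[2]+i['cy']).round())
E
```

```text
124 100 326.0 200.0
124 90 321.0 198.0
124 80 316.0 196.0
124 70 313.0 193.0
124 60 310.0 190.0
124 50 308.0 186.0
124 40 307.0 183.0
124 30 307.0 179.0
124 20 308.0 176.0
124 10 310.0 173.0
124 0 313.0 170.0
124 -10 317.0 167.0
108 100 326.0 205.0
108 90 321.0 203.0
108 80 316.0 201.0
108 70 313.0 198.0
108 60 310.0 195.0
108 50 308.0 192.0
108 40 307.0 188.0
108 30 307.0 185.0
108 20 308.0 181.0
108 10 310.0 178.0
108 0 313.0 175.0
108 -10 317.0 173.0
```

View pics/e.png

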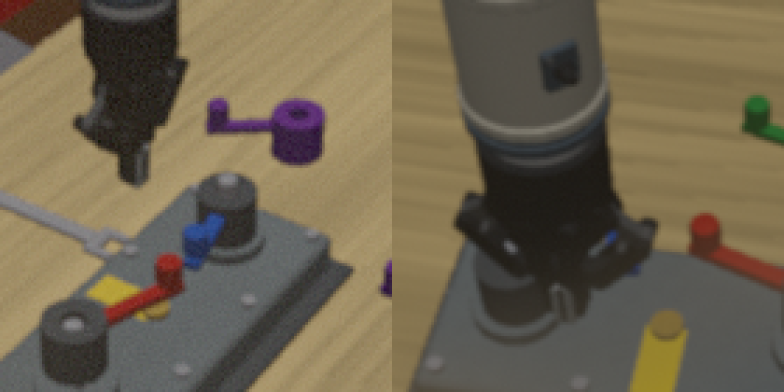

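Blue has dropped: its knob is at about (330,205) in the side view, which fits z ≈ 108 at roughly 107°. The pilot also shows higher above the hub, and the peg passed over cleanly. Next is red, also clockwise, starting with the peg at -72°.

Emit:
{"fn": "carry_out", "kwargs": {"delta_pos": [[-0.009,-0.018,0],[-0.018,-0.036,0],[-0.027,-0.055,0],[-0.035,-0.073,0],[-0.035,-0.073,0]], "rot": [[0,0,0],[0,0,0],[0,0,0],[0,0,0],[0,0,0]]}}

```text
clock: 6.02
eef_pos: [584.0, -25.6, 152.4]
tcp_rot: [-3.141, 0.0, 0.002]
contact_force: [0.1, -0.1, -0.5]
opening: 0.003
grasp_force: 0.0
```

```bash
python3 -c "
from h import *
s=r.sense();print(s['eef_pos'])
arc((557,58),90,-72,-1,8,s['eef_pos'][:2])"
```

```text
[584.00260829 -25.64114943 152.39607505]
0 -72 [[-0.008, 0.004, 0], [-0.018, 0.006, 0], [-0.027, 0.006, 0], [-0.036, 0.006, 0], [-0.046, 0.004, 0], [-0.055, 0.002, 0], [-0.064, -0.001, 0], [-0.072, -0.006, 0]]
1 -120 [[-0.008, -0.005, 0], [-0.015, -0.011, 0], [-0.022, -0.018, 0], [-0.028, -0.025, 0], [-0.033, -0.033, 0], [-0.037, -0.041, 0], [-0.041, -0.05, 0], [-0.043, -0.059, 0]]
2 -168 [[-0.001, -0.009, 0], [-0.002, -0.019, 0], [-0.001, -0.028, 0], [0.0, -0.037, 0], [0.002, -0.047, 0], [0.006, -0.055, 0], [0.01, -0.064, 0], [0.015, -0.072, 0]]
3 -216 [[0.006, -0.007, 0], [0.013, -0.014, 0], [0.02, -0.02, 0], [0.028, -0.025, 0], [0.036, -0.029, 0], [0.045, -0.033, 0], [0.054, -0.035, 0], [0.063, -0.037, 0]]
4 -264 [[0.009, -0.0, 0], [0.019, -0.0, 0], [0.028, 0.001, 0], [0.037, 0.004, 0], [0.046, 0.007, 0], [0.054, 0.012, 0], [0.062, 0.017, 0], [0.07, 0.023, 0]]
5 -312 [[0.007, 0.007, 0], [0.013, 0.014, 0], [0.018, 0.022, 0], [0.022, 0.03, 0], [0.025, 0.039, 0], [0.028, 0.048, 0], [0.029, 0.057, 0], [0.03, 0.067, 0]]
6 -360 [[-0.0, 0.009, 0], [-0.002, 0.019, 0], [-0.004, 0.028, 0], [-0.008, 0.037, 0], [-0.012, 0.045, 0], [-0.017, 0.053, 0], [-0.023, 0.06, 0], [-0.03, 0.067, 0]]
7 -408 [[-0.007, 0.006, 0], [-0.015, 0.011, 0], [-0.024, 0.015, 0], [-0.032, 0.019, 0], [-0.042, 0.021, 0], [-0.051, 0.023, 0], [-0.06, 0.023, 0], [-0.07, 0.023, 0]]
```

Emit:
{"fn": "carry_out", "kwargs": {"delta_pos": [[-0.008,0.004,0],[-0.018,0.006,0],[-0.027,0.006,0],[-0.036,0.006,0],[-0.046,0.004,0],[-0.055,0.002,0],[-0.064,-0.001,0],[-0.072,-0.006,0]], "rot": [[0,0,0],[0,0,0],[0,0,0],[0,0,0],[0,0,0],[0,0,0],[0,0,0],[0,0,0]]}}

```text
clock: 7.02
eef_pos: [512.3, -21.1, 152.4]
tcp_rot: [-3.142, -0.0, -0.0]
contact_force: [1.3, 0.2, 0.2]
opening: -0.001
grasp_force: 0.3
```

Emit:
{"fn": "carry_out", "kwargs": {"delta_pos": [[-0.008,-0.005,0],[-0.015,-0.011,0],[-0.022,-0.018,0],[-0.028,-0.025,0],[-0.033,-0.033,0],[-0.037,-0.041,0],[-0.041,-0.05,0],[-0.043,-0.059,0]], "rot": [[0,0,0],[0,0,0],[0,0,0],[0,0,0],[0,0,0],[0,0,0],[0,0,0],[0,0,0]]}}

```text
clock: 8.02
eef_pos: [469.5, 38.2, 152.3]
tcp_rot: [-3.142, 0.0, 0.0]
contact_force: [0.6, -1.2, 0.7]
opening: 0.001
grasp_force: 0.2
```

```bash
cat >> h.py <<'E'
def pred(c,xyz):
    i=r.camera_info(c);p=np.linalg.inv(i['pose'])@np.append(xyz,1);return np.round([i['fx']*p[0]/p[2]+i['cx'],i['fy']*p[1]/p[2]+i['cy']])
E
python3 -c "
from h import *
e=r.sense()['eef_pos'];print(e)
for c in BX:
  print(c,blob(c,'red',BX[c]),'peg',pred(c,e-[0,0,25]))"
```

```text
[469.51576946  38.21168712 152.28948456]
scene (169, np.int64(354), np.int64(199), np.int64(366), np.int64(231)) peg [351. 203.]
side (281, np.int64(293), np.int64(241), np.int64(325), np.int64(260)) peg [326. 243.]
```

Red is still high and turning ahead of the peg. I'll continue.

Emit:
{"fn": "carry_out", "kwargs": {"delta_pos": [[-0.001,-0.009,0],[-0.002,-0.019,0],[-0.001,-0.028,0],[0,-0.037,0],[0.002,-0.047,0],[0.006,-0.055,0],[0.01,-0.064,0],[0.015,-0.072,0]], "rot": [[0,0,0],[0,0,0],[0,0,0],[0,0,0],[0,0,0],[0,0,0],[0,0,0],[0,0,0]]}}

```text
clock: 9.12
eef_pos: [485.0, 110.2, 152.3]
tcp_rot: [3.142, 0.0, 0.0]
contact_force: [-0.9, -0.5, -0.2]
opening: -0.002
grasp_force: 0.1
```

Emit:
{"fn": "carry_out", "kwargs": {"delta_pos": [[0.006,-0.007,0],[0.013,-0.014,0],[0.02,-0.02,0],[0.028,-0.025,0],[0.036,-0.029,0],[0.045,-0.033,0],[0.054,-0.035,0],[0.063,-0.037,0]], "rot": [[0,0,0],[0,0,0],[0,0,0],[0,0,0],[0,0,0],[0,0,0],[0,0,0],[0,0,0]]}}

```text
clock: 10.12
eef_pos: [548.4, 146.7, 152.3]
tcp_rot: [3.142, -0.0, 0.0]
contact_force: [0.5, -0.2, -0.3]
opening: 0.004
grasp_force: 0.0
```

```bash
python3 -c "
from h import *
e=r.sense()['eef_pos'];print(e)
for c in BX:
  print(c,blob(c,'red',BX[c] if c=='scene' else (200,150,400,330)),'peg',pred(c,e-[0,0,25]))"
```

```text
[548.38374301 146.66113919 152.27000203]
scene (217, np.int64(367), np.int64(245), np.int64(399), np.int64(255)) peg [402. 242.]
side (260, np.int64(259), np.int64(250), np.int64(283), np.int64(276)) peg [263. 258.]
```

```bash
python3 -c "
from h import *
print(blob('scene','red',(300,190,480,330)),blob('side','red',(200,200,345,330)))
for z in(124,108):
  for th in range(120,60,-10):
    q=np.array([557+90*np.cos(np.radians(th)),58+90*np.sin(np.radians(th)),z]);print(z,th,pred('scene',q),pred('side',q))
D=r.grab_frame('side');S=r.grab_frame('scene')
a=cv2.resize(D[170:310,225:365],None,fx=2.8,fy=2.8,interpolation=3)
b=cv2.resize(S[160:300,310:450],None,fx=2.8,fy=2.8,interpolation=3)
cv2.imwrite('pics/f.png',np.hstack([a,b]))
"
```

```text
(282, np.int64(367), np.int64(243), np.int64(406), np.int64(255)) (255, np.int64(259), np.int64(249), np.int64(282), np.int64(276))
124 120 [398. 228.] [280. 263.]
124 110 [401. 234.] [273. 262.]
124 100 [402. 241.] [266. 260.]
124 90 [402. 247.] [259. 258.]
124 80 [401. 254.] [254. 254.]
124 70 [397. 260.] [249. 250.]
108 120 [397. 233.] [281. 269.]
108 110 [400. 239.] [273. 268.]
108 100 [401. 246.] [266. 266.]
108 90 [401. 252.] [260. 263.]
108 80 [400. 259.] [254. 260.]
108 70 [397. 265.] [250. 256.]
```

View pics/f.png

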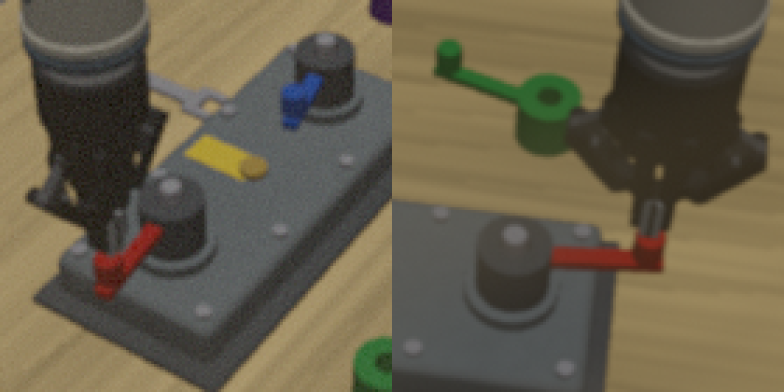

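The peg stands directly over the red knob, which seems to have dropped: its centre is near (265,266) in the side view, which fits z ≈ 108. I'll lift away and verify.

Emit:
{"fn": "carry_out", "kwargs": {"delta_pos": [[0,0,-0.02],[0,0,-0.06],[-0.03,-0.04,-0.1],[-0.08,-0.09,-0.13],[-0.13,-0.14,-0.15],[-0.15,-0.17,-0.15],[-0.15,-0.17,-0.15]], "rot": [[0,0,0],[0,0,0],[0,0,0],[0,0,0],[0,0,0],[0,0,0],[0,0,0]]}}

```text
clock: 11.3
eef_pos: [395.3, 319.2, 303.2]
tcp_rot: [-3.14, -0.001, 0.005]
contact_force: [1.0, -0.2, 0.2]
opening: -0.002
grasp_force: 0.0
```

```bash
python3 -c "
from h import *
print(r.sense()['eef_pos'])
D=r.grab_frame('side');S=r.grab_frame('scene')
for k,b1,b2 in(('red',(300,190,480,330),(200,200,345,330)),('blue',BX['scene'],BX['side'])): print(k,blob('scene',k,b1),blob('side',k,b2))
for n,c,R,angs in(('red',(557,58),90,(110,100,90)),('blue',(567,-159),78,(115,105,95))):
 for z in(124,108):
  for th in angs:
    q=np.array([c[0]+R*np.cos(np.radians(th)),c[1]+R*np.sin(np.radians(th)),z]);print(n,z,th,pred('scene',q),pred('side',q))
a=cv2.resize(D[165:305,225:395],None,fx=2.3,fy=2.3,interpolation=3)
b=cv2.resize(S[190:330,220:410],None,fx=2.1,fy=2.3,interpolation=3)
cv2.imwrite('pics/g.png',np.hstack([a,b]))
"
```

```text
[395.29247964 319.1902587  303.23563287]
red (276, np.int64(367), np.int64(241), np.int64(406), np.int64(255)) (14, np.int64(271), np.int64(251), np.int64(282), np.int64(266))
blue (158, np.int64(256), np.int64(223), np.int64(285), np.int64(237)) (128, np.int64(326), np.int64(196), np.int64(339), np.int64(214))
red 124 110 [401. 234.] [273. 262.]
red 124 100 [402. 241.] [266. 260.]
red 124 90 [402. 247.] [259. 258.]
red 108 110 [400. 239.] [273. 268.]
red 108 100 [401. 246.] [266. 266.]
red 108 90 [401. 252.] [260. 263.]
blue 124 115 [282. 219.] [335. 201.]
blue 124 105 [282. 225.] [329. 201.]
blue 124 95 [282. 230.] [323. 199.]
blue 108 115 [282. 225.] [335. 207.]
blue 108 105 [283. 230.] [329. 206.]
blue 108 95 [282. 235.] [323. 204.]
```

View pics/g.png

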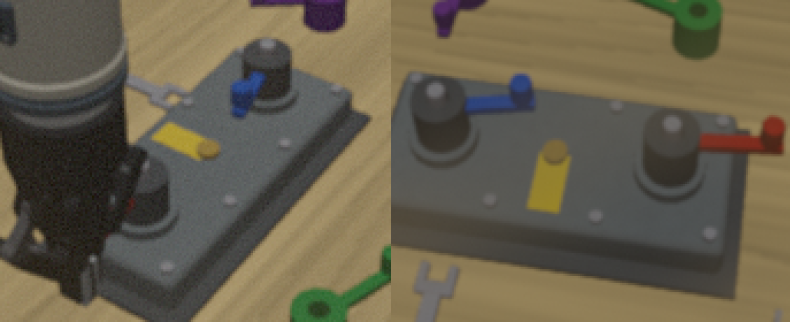

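Blue looks home. The arm hides red in the side view, so I'll move it clear.

Emit:
{"fn": "carry_out", "kwargs": {"delta_pos": [[0,0.06,0],[0,0.12,0],[0,0.18,0],[0,0.24,0],[0,0.3,0],[0,0.36,0],[0,0.42,0],[0,0.48,0]], "rot": [[0,0,0],[0,0,0],[0,0,0],[0,0,0],[0,0,0],[0,0,0],[0,0,0],[0,0,0]]}}

```text
clock: 12.6
eef_pos: [397.0, -166.4, 302.3]
tcp_rot: [3.141, -0.0, -0.002]
contact_force: [1.4, -0.0, -0.1]
opening: -0.001
grasp_force: 0.0
```

Emit:
{"fn": "carry_out", "kwargs": {"delta_pos": [[0,0.06,0],[0,0.12,0],[0,0.18,0],[0,0.24,0],[0,0.24,0]], "rot": [[0,0,0],[0,0,0],[0,0,0],[0,0,0],[0,0,0]]}}

```text
clock: 13.22
eef_pos: [396.3, -408.0, 301.4]
tcp_rot: [3.141, 0.001, -0.005]
contact_force: [0.7, 0.5, 0.4]
opening: -0.003
grasp_force: 0.0
```

```bash
python3 -c "
from h import *
print(r.sense()['eef_pos'])
D=r.grab_frame('side');S=r.grab_frame('scene')
for k,b1,b2 in(('red',(300,190,480,330),(200,200,345,330)),('blue',BX['scene'],BX['side'])): print(k,blob('scene',k,b1),blob('side',k,b2))
a=cv2.resize(D[165:305,235:395],None,fx=2.5,fy=3.5,interpolation=3)
b=cv2.resize(S[190:330,225:415],None,fx=2.1,fy=3.5,interpolation=3)
cv2.imwrite('pics/h.png',np.hstack([a,b]))
"
```

```text
[ 396.32609113 -407.99539597  301.43239486]
red (276, np.int64(367), np.int64(241), np.int64(406), np.int64(255)) (252, np.int64(259), np.int64(249), np.int64(282), np.int64(276))
blue (160, np.int64(256), np.int64(223), np.int64(285), np.int64(237)) (114, np.int64(326), np.int64(196), np.int64(339), np.int64(214))
```

View pics/h.png

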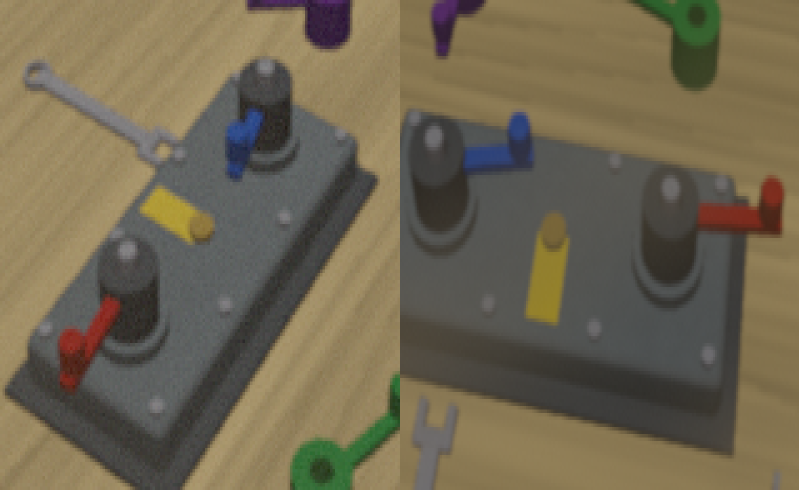

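Both pilots now stand proud of their hubs. The knobs, red at side (263,265) and scene (402,247), blue at side (330,206), match z ≈ 108, which is fully home. Handing in.

```bash
python3 -c "
from h import *
print(tri((401.7,247.4),(263.4,265)))
print(r.sign_off())"
```

```text
[546.60388847 148.1864054  109.62845317]
the job is handed in; nothing more can be done
None
```

Both cranks turned until they dropped and, in the camera images, sit fully home on the gearbox; I handed the job in at about 13 s with the arm clear, but the sign-off returned no verdict.

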